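# Pack two hand probes in their carrying case

## Robot

A 6-joint arm with a two-finger parallel gripper is mounted at the origin on a cart in front of the work surface, level with it; the furniture and walls round the work are solid. World frame = base frame: x ahead of the robot, y to its left, z up, the work surface at z = 0. Lengths are in m, angles in rad, forces in N, time in s.
With the tool pointing down it reaches from about 0.325 to 0.75 m from the base axis. Payload 7.6 kg.
Tool frame: the origin (TCP) lies midway between the tips of the shut fingers; the grasp point (between the pads) lies 19 mm behind it; z points along the fingers, x is the direction in which the jaws open and shut, and the axes are right-handed (so a half turn about z gives the same grasp; the last joint's range is limited). The gripper opens to 85 mm and grips with 20 to 120 N. Pads are 22 mm wide; open, the fingers measure 114 mm over their backs; the gripper's body (76 mm by 85 mm) begins 54 mm behind the grasp point. The pads swing forward as they close: fully open they stand 13 mm farther back than shut.
Start: joints at [1.201, 0.052, 1.401, -0, 1.689, -0.07], TCP at [0.155, 0.502, 0.231] pointing down, gripper open.
Joint ranges: [-2.9, 2.9], [-0.91, 2.17], [0.12, 2.37], [-1.06, 4.2], [0.26, 2.73], [-2.93, 2.93]. Speed limits (rad/s): [2.57, 2.57, 3.01, 3.14, 3.14, 3.14].

## Interface

Orientations are given as a unit quaternion [x, y, z, w].
In Python, from rig import status, viewer, workorder gives the robot as it stands. The module is installed in compiled form; this text tells all that it offers.
- The arm moves only by the shell command python3 -m creep 'ROWS' [OPENING] [FORCE]. ROWS is JSON, a list of rows, each an object with "slide": the shift along the world's x, y, z in m, a list of three; "yaw": the turn about the world's z in rad. In form: [{"slide": [x, y, z], "yaw": yaw}, ...]. A call has 1 to 20 rows; each row shifts and turns the commanded pose from where the row before left it; what a row does not reach is not made up. A row lasts 1/12 s, in which the tool goes at most 41.7 mm and 7.16 degrees, less where a joint would pass 70% of its speed; a pose out of reach is approached as far as the arm can. A call is refused whole if a number of a shift passes 0.0417 or a number of a turn 0.125, either way. A call with a gripper value outside its range is refused whole. OPENING is the opening in per cent of the stroke, from 0 (shut) to 100 (fully open), set as the call begins (- or left out, the last holds). The fingers move at their own pace and stop on an object; FORCE is the grip in N (left out, the last holds). Time passes only in rows, so rows that do not move let the fingers close. It gives the time, the measured TCP pose, the force and the opening at its end, in the units of the state.
- status.get_obs(): the state, without advancing time (a new reading comes with each control period).
- viewer.grab_frame(name): name is "scene" or "top"; returns the picture (480x640x3 uint8, red, green, blue); there is no depth.
- viewer.camera_model(name): a dict with "mtx" (3x3 intrinsics, pixels), "extrinsics" (4x4, takes a point from world to camera coordinates). Camera axes: x right, y up, looking along -z (the intrinsics and any distortion apply to the point x, -y, -z); pixel columns grow to the right and rows downward; lengths in m; the calibration is good to about 2 mm. A picture is of the moment at which its call begins. camera_model takes no time and is no camera call.
- workorder.hand_in(): hands the job in, once; it reports no verdict.
The state is a dict: "t": time; "qpos": joint angles; "joint_vel": joint speeds; "tau": joint torques, N m; "position": TCP position; "tool_rot": TCP orientation; "ft_force": force on the tool from outside, world axes, zero at the start; "wrist_torque": the same for the moment, N m; "gripper_width": finger opening in m.
Only numpy, scipy, OpenCV 4.12 (cv2) and the standard library are available. Lean on these libraries where they do the work, as an engineer would, in place of code of your own. Each camera call takes 0.05 s, during which the arm holds its last target. There are 200 camera calls.

## Task

Pack the two grey hand probes into the open carrying case: each must lie fully down in a nest of its own, flat side down, with its broad head toward the hinge. Then close the lid fully. The probes are fragile, so set them down without letting them topple or drop, and leave the jar and the vial where they stand.

Things in the scene. Friction and masses are not known exactly. Their poses are not given: they have to be found in the camera images.
- probe_a: grey hand probe, 122 mm long, 170 g. Origin: middle of its flat underside; x toward the head, z out of its back. Handle: x -61..+13 mm, 34 mm wide, 34 high. Head: x +13..+61, 58 wide, 44 high, black rubber end. Steel socket 13 mm thick juts 11 mm from the handle end. Starts lying flat side down, pointing any way
- probe_b: grey hand probe, 122 mm long, 170 g. Origin: middle of its flat underside; x toward the head, z out of its back. Handle: x -61..+13 mm, 34 mm wide, 34 high. Head: x +13..+61, 58 wide, 44 high, black rubber end. Steel socket 13 mm thick juts 11 mm from the handle end. Starts standing on its head's end face, handle up, flat side roughly away from the robot
- probe_a_head (a point): the point of probe_a's flat underside at the end of its head (x +61 mm in the probe's frame)
- probe_b_head (a point): the same point of probe_b
- case: black carrying case lying open, fixed to the table; origin: centre of its underside; x toward its hinge side, z up. Base 168 mm (x) by 218 mm (y), walls 36 mm high and 4 mm thick; two nests side by side, 90 mm apart, in the base, long axes along x
- nest_left (a point): left (+y) nest: point where a seated probe's origin lies, 16 mm above the table; x toward the hinge, z up. The handle lies in notches of two ribs, 40 mm wide, flared at the top (10 and 8 mm thick, middles at x -48 and +3; cheeks end 15 mm above this point), the head between rib and a stop at x +67. Floor 11 mm below this point; fingers fit beside
- nest_right (a point): right (-y) nest: point where a seated probe's origin lies, 16 mm above the table; x toward the hinge, z up. The handle lies in notches of two ribs, 40 mm wide, flared at the top (10 and 8 mm thick, middles at x -48 and +3; cheeks end 15 mm above this point), the head between rib and a stop at x +67. Floor 11 mm below this point; fingers fit beside
- nest_left_head (a point): where the head end point of a probe seated in the left nest lies (61 mm from nest_left toward the hinge)
- nest_right_head (a point): the same for the right nest
- case_lid (a joint): angle of the case's lid about the hinge along its far upper edge, rad: 0 shut; starts at 1.55 to 1.8 (open, upright, leaning slightly back). The stiff hinge holds the lid wherever it is left; it takes about 0.5 N m at most to turn
- lid_hinge (a point): middle of the hinge line, 36 mm above the table, x as the lid turns (x points from the lid's free edge to the hinge)
- lid_edge (a point): middle of the lid's free edge on its outer face. The lid is a shallow shell 168 mm from hinge to free edge, 218 mm wide, 32 mm deep; its outer face lies 32 mm off the plane through hinge and rim, on top when shut and facing away from the robot when open
- pot: amber sample jar with white cap, 54 mm wide, 58 mm tall, loose; origin: centre of its underside
- vial: small clear vial with white cap, 28 mm wide, 63 mm tall, loose; origin: centre of its underside

How it is judged:
On the way, in this order (a step that is already met when the one before it is completed fails the run):
1. both probes lie seated in separate nests, flat side down, heads toward the hinge ((((distance between probe_a and nest_left below 0.01 m and distance between probe_a_head and nest_left_head below 0.012 m and angle between probe_a's own z axis and vertical below 0.06 rad and z of probe_a in the frame of nest_left below 0.005 m) and (distance between probe_b and nest_right below 0.01 m and distance between probe_b_head and nest_right_head below 0.012 m and angle between probe_b's own z axis and vertical below 0.06 rad and z of probe_b in the frame of nest_right below 0.005 m)) or ((distance between probe_a and nest_right below 0.01 m and distance between probe_a_head and nest_right_head below 0.012 m and angle between probe_a's own z axis and vertical below 0.06 rad and z of probe_a in the frame of nest_right below 0.005 m) and (distance between probe_b and nest_left below 0.01 m and distance between probe_b_head and nest_left_head below 0.012 m and angle between probe_b's own z axis and vertical below 0.06 rad and z of probe_b in the frame of nest_left below 0.005 m)))), for 0.2 s.
2. the lid is shut (value of joint case_lid below 0.05 rad), for 0.2 s.
At the end, for the whole second after the job is handed in: Each probe lies at rest in its own nest (origin within 10 mm and head end within 12 mm of the nest's points), not over 5 mm above its pad, flat side down within 0.06 rad, and the lid is shut to within 0.05 rad ((((distance between probe_a and nest_left below 0.01 m and distance between probe_a_head and nest_left_head below 0.012 m and angle between probe_a's own z axis and vertical below 0.06 rad and z of probe_a in the frame of nest_left below 0.005 m) and (distance between probe_b and nest_right below 0.01 m and distance between probe_b_head and nest_right_head below 0.012 m and angle between probe_b's own z axis and vertical below 0.06 rad and z of probe_b in the frame of nest_right below 0.005 m)) or ((distance between probe_a and nest_right below 0.01 m and distance between probe_a_head and nest_right_head below 0.012 m and angle between probe_a's own z axis and vertical below 0.06 rad and z of probe_a in the frame of nest_right below 0.005 m) and (distance between probe_b and nest_left below 0.01 m and distance between probe_b_head and nest_left_head below 0.012 m and angle between probe_b's own z axis and vertical below 0.06 rad and z of probe_b in the frame of nest_left below 0.005 m))) and value of joint case_lid below 0.05 rad and linear speed of each of probe_a, probe_b below 0.02 m/s); the robot touches nothing.
It fails at once if the sample jar is moved more than 30 mm (distance of pot from where it was at the start of the episode above 0.03 m).
It fails at once if the vial is moved more than 30 mm (distance of vial from where it was at the start of the episode above 0.03 m).
It fails at once if probe_a topples or drops (turns faster than 9 rad/s or falls faster than 1.5 m/s) (angular speed of probe_a above 9 rad/s or linear speed of probe_a above 1.5 m/s).
It fails at once if probe_b topples or drops (turns faster than 9 rad/s or falls faster than 1.5 m/s) (angular speed of probe_b above 9 rad/s or linear speed of probe_b above 1.5 m/s).
It also fails if it takes over 72 s, if anything falls off the work surface, if the arm or the gripper's body presses on something with over 40 N, if the wrist force passes 120 N, or if a joint passes its speed limit or range.

## Working session

There is one attempt and no reset: what is moved stays moved. The work goes in short steps, Python scripts to look and compute and a shell command to move; the robot and the scene stay as the last step left them, time stands still between calls to the robot, and variables do not carry over. Pictures are saved under pics/ and viewed, about 8 in all and at most 12, crops included, and the job is handed in when it is done.

```bash
mkdir -p pics; cat > h.py <<'E'
import numpy as np, cv2
from rig import status, viewer, workorder
def cam(n):
    m=viewer.camera_model(n); return np.array(m["mtx"]),np.array(m["extrinsics"]),m
def ray(n,u,v):
    K,E,_=cam(n); d=np.linalg.inv(K)@[u,v,1]; d=np.array([d[0],-d[1],-d[2]])
    R=E[:3,:3]; return -R.T@E[:3,3], R.T@d
def onz(n,u,v,z):
    o,d=ray(n,u,v); return o+d*(z-o[2])/d[2]
def proj(n,p):
    K,E,_=cam(n); c=E[:3,:3]@np.array(p)+E[:3,3]; q=K@[c[0],-c[1],-c[2]]; return q[:2]/q[2]
def two(a,b):
    o1,d1=ray("scene",*a);o2,d2=ray("top",*b)
    s=np.linalg.lstsq(np.c_[d1,-d2],o2-o1,rcond=None)[0]
    p,q=o1+s[0]*d1,o2+s[1]*d2; return (p+q)/2,np.linalg.norm(p-q)
def snap(n,f):
    im=viewer.grab_frame(n)[:,:,::-1].copy(); cv2.imwrite("pics/"+f+".png",im); return im
E
python3 - <<'E'
from h import *
for n in("scene","top"):
    snap(n,n+"0"); o,d=ray(n,320,240); print(n,cam(n)[2].keys(),o,d,cam(n)[0].tolist())
o=status.get_obs();print(o)
E
```

```text
scene dict_keys(['mtx', 'extrinsics']) [ 0.1518875  -0.55855375  0.54176051] [ 0.3975865   0.74265462 -0.53910946] [[504.63137411626104, 0.0, 322.0242930788767], [0.0, 504.63137411626104, 232.2834763466202], [0.0, 0.0, 1.0]]
top dict_keys(['mtx', 'extrinsics']) [0.35285916 0.1004094  1.13976912] [ 0.15184368  0.01408919 -0.98833888] [[507.270240093286, 0.0, 318.306081901185], [0.0, 507.270240093286, 236.15012107064086], [0.0, 0.0, 1.0]]
{'t': 0.1, 'qpos': array([ 1.20073846e+00,  5.28008359e-02,  1.40160420e+00,  9.60515756e-06,
        1.68858965e+00, -7.03189911e-02]), 'joint_vel': array([-0.00136778, -0.00170351, -0.00199498,  0.00043758,  0.00193121,
       -0.00080755]), 'tau': array([ 1.18156480e-03, -3.82579780e+01, -3.60987103e+01, -8.14009809e-05,
        4.81299488e-03,  1.21691465e-05]), 'position': array([0.15490844, 0.50135516, 0.23055207]), 'tool_rot': array([ 8.04757424e-01,  5.93603400e-01, -5.94544921e-04,  3.71430645e-04]), 'ft_force': array([-0.10952782, -0.39774995, -0.33388745]), 'wrist_torque': array([-0.01862239, -0.00474886,  0.00490284]), 'gripper_width': 0.08551255990370987}
```

View pics/scene0.png

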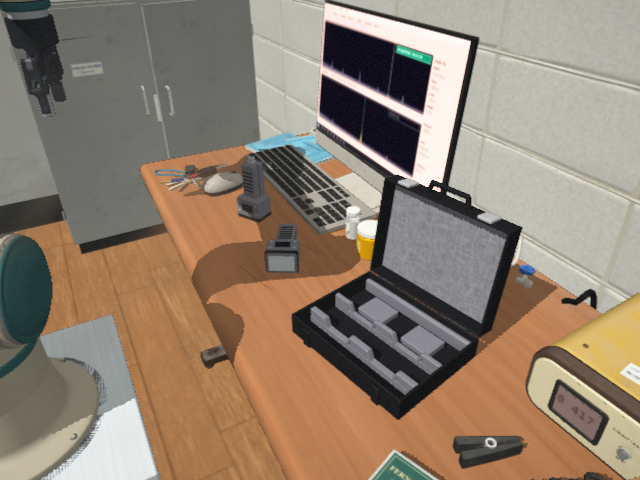

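View pics/top0.png

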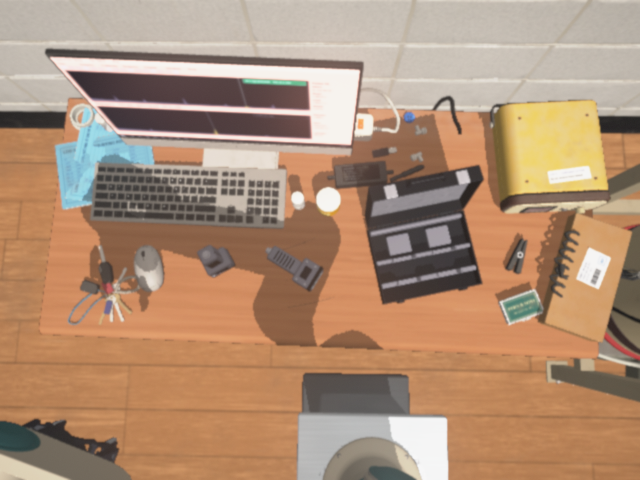

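Top view: probe_a lies around (295,268), head at its lower right. Probe_b stands at (213,260), the case is around (425,245), the jar at (328,201) and the vial at (298,200). I'll zoom in for corner pixels.

```bash
python3 - <<'E'
import cv2
a=cv2.imread("pics/top0.png")[160:310,180:490]; b=cv2.imread("pics/scene0.png")[150:290,220:400]
cv2.imwrite("pics/c1.png",cv2.resize(a,(775,375),interpolation=cv2.INTER_CUBIC))
cv2.imwrite("pics/c2.png",cv2.resize(b,(720,560),interpolation=cv2.INTER_CUBIC))
E
```

```text
(no output)
```

View pics/c1.png

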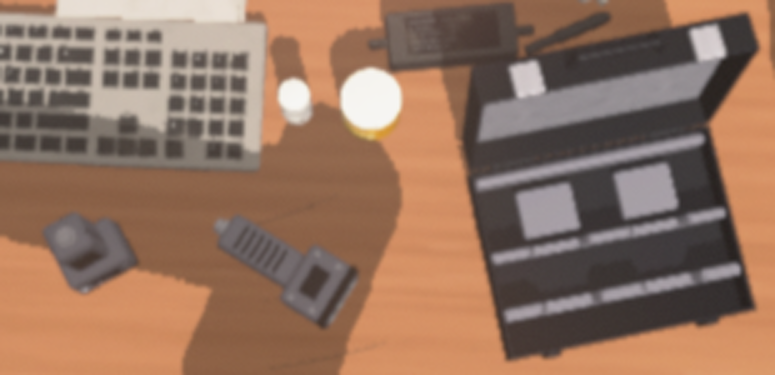

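View pics/c2.png

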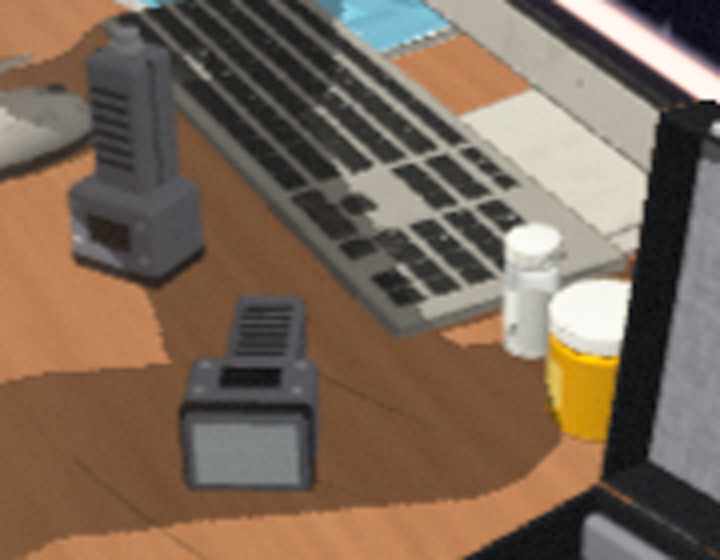

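```bash
cat > m.py <<'E'
from h import *
np.set_printoptions(precision=4,suppress=True)
T=lambda x,y,z:onz("top",180+x/2.5,160+y/2.5,z)
S=lambda x,y,z:onz("scene",220+x/4,150+y/4,z)
print("A head top z44");P=[T(357,268,.044),T(325,327,.044),T(281,300,.044),T(312,247,.044)]
for p in P:print(p)
print("A handle end z34",T(228,215,.034),T(218,240,.034),"socket",T(220,227,.017))
print("A scene z0 front corners",S(186,488,0),S(314,488,0))
print("A scene z44 head",S(182,405,.044),S(318,405,.044),S(197,360,.044),S(315,362,.044))
print("B base scene",S(72,258,0),S(152,285,0),S(203,245,0))
print("B top base",T(85,292,0),T(137,262,.02))
print("B handle top z122 scene",S(90,48,.122),S(137,62,.122),S(176,45,.122),"socket",S(125,30,.133),T(70,234,.133))
print("case rim z36");C=[T(508,358,.036),T(753,308,.036),T(708,130,.036),T(470,175,.036)]
for p in C:print(p)
for i in range(4):print(np.linalg.norm(C[i]-C[i-1]))
s=lambda x,y,z:onz("scene",x,y,z)
print("scene rim L near, near R, hinge R",s(293,316,.036),s(398,398,.036),s(485,338,.036), "bottom",s(399,410,0),s(295,328,0))
print("pads z~16",T(547,210,.018),T(646,190,.018))
print("lid edge corners",two((390,180),(180+468/2.5,160+62/2.5)),two((521,228),(180+745/2.5,160+18/2.5)))
print("pot",T(371,98,.058),"vial",T(294,95,.063))
E
python3 m.py
```

```text
A head top z44
[0.4617 0.1091 0.044 ]
[0.4104 0.136  0.044 ]
[0.4331 0.1744 0.044 ]
[0.4795 0.1485 0.044 ]
A handle end z34 [0.508  0.2236 0.034 ] [0.4857 0.2317 0.034 ] socket [0.4995 0.2323 0.017 ]
A scene z0 front corners [0.4155 0.1408 0.    ] [0.4662 0.1124 0.    ]
A scene z44 head [0.4173 0.142  0.044 ] [0.4698 0.1125 0.044 ] [0.4379 0.1727 0.044 ] [0.4843 0.1447 0.044 ]
B base scene [0.4453 0.3651 0.    ] [0.4721 0.3169 0.    ] [0.5131 0.3433 0.    ]
B top base [0.4411 0.3544 0.    ] [0.4668 0.3049 0.02  ]
B handle top z122 scene [0.4645 0.3576 0.122 ] [0.4789 0.3295 0.122 ] [0.5043 0.3392 0.122 ] socket [0.4799 0.3459 0.133 ] [0.4771 0.3391 0.133 ]
case rim z36
[ 0.3864 -0.022   0.036 ]
[ 0.4323 -0.2336  0.036 ]
[ 0.589  -0.1997  0.036 ]
[0.5461 0.0106 0.036 ]
0.1629420181240187
0.21655057874224587
0.1603305114833294
0.2146068033176086
scene rim L near, near R, hinge R [ 0.3884 -0.0281  0.036 ] [ 0.4356 -0.2294  0.036 ] [ 0.6058 -0.2031  0.036 ] bottom [ 0.4454 -0.2224  0.    ] [ 0.3956 -0.0172  0.    ]
pads z~16 [ 0.5184 -0.0594  0.018 ] [ 0.5375 -0.1478  0.018 ]
lid edge corners (array([0.6015, 0.0279, 0.1892]), np.float64(0.01355925228107137)) (array([ 0.6442, -0.1881,  0.1984]), np.float64(0.005064082661643041))
pot [0.6095 0.0988 0.058 ] vial [0.6102 0.1659 0.063 ]
```

```bash
cat >> m.py <<'E'
print("----")
c=np.array([.493,-.111]);a=np.radians(12.1);R=np.array([[np.cos(a),-np.sin(a)],[np.sin(a),np.cos(a)]])
f=lambda p:R.T@(p[:2]-c)
for n,q in dict(nr=[(505,315),(740,270)],mr=[(492,258),(726,213)],st=[(476,185),(704,140)]).items(): print(n,[f(T(*k,.031)) for k in q])
print("pads",f(T(547,210,.016)),f(T(646,190,.016)))
for n,q in dict(nr=[(311,308),(416,385)],mr=[(336,298),(443,372)],st=[(362,282),(474,347)]).items(): print("sc",n,[f(s(*k,.031)) for k in q])
print("sock",two((220+125/4,150+30/4),(180+70/2.5,160+234/2.5)))
print("table edge",onz("top",280,343,0),"kb",T(262,168,.01),T(0,160,.01))
print("nests nx=0",c+R@[0,.045],c+R@[0,-.045])
E
python3 m.py | sed '1,/----/d'
```

```text
nr [array([-0.0488,  0.1034]), array([-0.0506, -0.1057])]
mr [array([0.0021, 0.1039]), array([ 0.0006, -0.106 ])]
st [array([0.0683, 0.1039]), array([ 0.068 , -0.1027])]
pads [0.0359 0.0448] [ 0.0361 -0.0458]
sc nr [array([-0.0491,  0.1038]), array([-0.0445, -0.1024])]
sc mr [array([-0.0037,  0.0963]), array([-0.0006, -0.1116])]
sc st [array([0.0566, 0.0987]), array([ 0.0692, -0.1114])]
sock (array([0.4769, 0.3382, 0.1365]), np.float64(0.00043869495420257443))
table edge [0.2972 0.2015 0.    ] kb [0.5548 0.1967 0.01  ] [0.5593 0.4355 0.01  ]
nests nx=0 [ 0.4836 -0.067 ] [ 0.5024 -0.155 ]
```

```bash
python3 -m creep '[{"slide":[0.0216,-0.0202,-0.005],"yaw":-0.118},{"slide":[0.0216,-0.0202,-0.005],"yaw":-0.118},{"slide":[0.0216,-0.0202,-0.005],"yaw":-0.118},{"slide":[0.0216,-0.0202,-0.005],"yaw":-0.118},{"slide":[0.0216,-0.0202,-0.005],"yaw":-0.118},{"slide":[0.0216,-0.0202,-0.005],"yaw":-0.118},{"slide":[0.0216,-0.0202,-0.005],"yaw":-0.118},{"slide":[0.0216,-0.0202,-0.005],"yaw":-0.118},{"slide":[0.0216,-0.0202,-0.005],"yaw":-0.118},{"slide":[0.0216,-0.0202,-0.005],"yaw":-0.118},{"slide":[0.0216,-0.0202,-0.005],"yaw":-0.118},{"slide":[0.0216,-0.0202,-0.005],"yaw":-0.118},{"slide":[0.0216,-0.0202,-0.005],"yaw":-0.118},{"slide":[0.0216,-0.0202,-0.005],"yaw":-0.118},{"slide":[0.0216,-0.0202,-0.005],"yaw":-0.118},{"slide":[0,0,0],"yaw":0},{"slide":[0,0,0],"yaw":0}]' 100 40
cat >> h.py <<'E'
def st():
    o=status.get_obs(); q=o["tool_rot"]; x,y,z,w=q
    print("t",round(o["t"],2),"pos",o["position"].round(4),"yaw",np.degrees(np.arctan2(2*(x*y+z*w),1-2*(y*y+z*z))).round(2),"F",o["ft_force"].round(1),"w",round(o["gripper_width"],4),"q",o["qpos"].round(2))
E
python3 -c "
from h import *
st()"
```

```text
t: 1.52
position: [0.4793, 0.1975, 0.1553]
tool_rot: [0.969, -0.248, -0.001, 0.001]
ft_force: [-0.3, -0.5, -0.2]
gripper_width: 0.0854
t 1.52 pos [0.4793 0.1975 0.1553] yaw -28.7 F [-0.3 -0.5 -0.2] w 0.0854 q [0.32 0.07 1.53 0.   1.54 0.82]
```

```bash
python3 -m creep '[{"slide":[0,0,-0.025],"yaw":0},{"slide":[0,0,-0.025],"yaw":0},{"slide":[0,0,-0.025],"yaw":0},{"slide":[0,0,-0.025],"yaw":0},{"slide":[0,0,-0.02],"yaw":0},{"slide":[0,0,-0.018],"yaw":0},{"slide":[0,0,-0.014],"yaw":0},{"slide":[0,0,0],"yaw":0},{"slide":[0,0,0],"yaw":0}]' 100 40
python3 -m creep '[{"slide":[0,0,0],"yaw":0},{"slide":[0,0,0],"yaw":0},{"slide":[0,0,0],"yaw":0},{"slide":[0,0,0],"yaw":0},{"slide":[0,0,0],"yaw":0},{"slide":[0,0,0],"yaw":0},{"slide":[0,0,0],"yaw":0},{"slide":[0,0,0],"yaw":0}]' 0 60
python3 - <<'E'
from h import *
st()
a=snap("top","t1")[200:320,200:360];b=snap("scene","s1")[170:290,200:360]
cv2.imwrite("pics/v1.png",cv2.resize(np.hstack([a,b]),None,fx=2.5,fy=2.5,interpolation=cv2.INTER_CUBIC))
E
```

```text
t: 2.27
position: [0.4782, 0.1992, 0.0042]
tool_rot: [0.969, -0.246, -0.001, 0.0]
ft_force: [0.2, 0.3, 0.5]
gripper_width: 0.0853
t: 2.93
position: [0.4797, 0.1988, 0.0053]
tool_rot: [0.969, -0.247, 0.001, -0.0]
ft_force: [-0.7, 0.8, 5.6]
gripper_width: 0.0329
t 2.93 pos [0.4797 0.1988 0.0053] yaw -28.59 F [-0.7  0.8  5.6] w 0.0329 q [ 0.32  0.24  1.67 -0.    1.23  0.82]
```

View pics/v1.png

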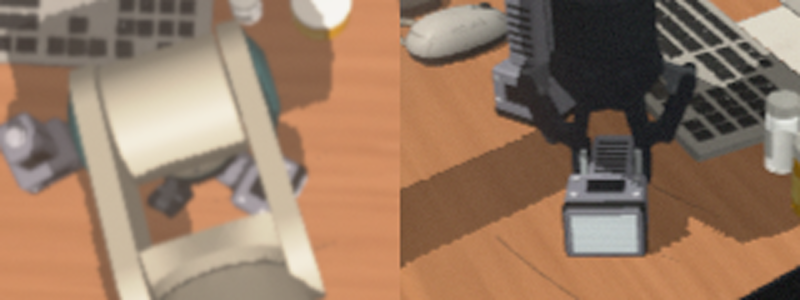

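```bash
python3 -m creep '[{"slide":[0,0,0.008],"yaw":0},{"slide":[0,0,0.02],"yaw":0},{"slide":[0,0,0.022],"yaw":0},{"slide":[0,0,0.022],"yaw":0},{"slide":[0,0,0.022],"yaw":0},{"slide":[0,0,0.015],"yaw":0}]' 0 60
python3 -m creep '[{"slide":[-0.001,-0.0135,0],"yaw":0.114},{"slide":[-0.001,-0.0135,0],"yaw":0.114},{"slide":[-0.001,-0.0135,0],"yaw":0.114},{"slide":[-0.001,-0.0135,0],"yaw":0.114},{"slide":[-0.001,-0.0135,0],"yaw":0.114},{"slide":[-0.001,-0.0135,0],"yaw":0.114},{"slide":[-0.001,-0.0135,0],"yaw":0.114},{"slide":[-0.001,-0.0135,0],"yaw":0.114},{"slide":[-0.001,-0.0135,0],"yaw":0.114},{"slide":[-0.001,-0.0135,0],"yaw":0.114},{"slide":[-0.001,-0.0135,0],"yaw":0.114},{"slide":[-0.001,-0.0135,0],"yaw":0.114},{"slide":[-0.001,-0.0135,0],"yaw":0.114},{"slide":[-0.001,-0.0135,0],"yaw":0.114},{"slide":[-0.001,-0.0135,0],"yaw":0.114},{"slide":[-0.001,-0.0135,0],"yaw":0.114},{"slide":[-0.001,-0.0135,0],"yaw":0.114},{"slide":[-0.001,-0.0135,0],"yaw":0.114},{"slide":[-0.001,-0.0135,0],"yaw":0.114},{"slide":[-0.001,-0.0135,0],"yaw":0.114}]'
python3 -m creep '[{"slide":[0,0,0],"yaw":0},{"slide":[0,0,-0.02],"yaw":0},{"slide":[0,0,-0.02],"yaw":0},{"slide":[0,0,-0.01],"yaw":0},{"slide":[0,0,0],"yaw":0}]'
python3 - <<'E'
from h import *
st()
a=snap("top","t2")[170:310,350:500];b=snap("scene","s2")[230:410,290:500]
b=cv2.resize(b,None,fx=2.2,fy=2.2,interpolation=cv2.INTER_CUBIC)
a=cv2.resize(a,None,fx=2.2,fy=2.2,interpolation=cv2.INTER_CUBIC);a=cv2.copyMakeBorder(a,0,396-308,0,0,0)
cv2.imwrite("pics/v2.png",np.hstack([b,a]));print(b.shape)
E
```

```text
t: 3.53
position: [0.4793, 0.1987, 0.1156]
tool_rot: [0.969, -0.247, 0.001, -0.0]
ft_force: [-0.0, -0.2, -1.7]
gripper_width: 0.0333
t: 5.2
position: [0.4584, -0.072, 0.1132]
tool_rot: [0.627, 0.779, -0.0, -0.001]
ft_force: [0.8, -0.4, -0.9]
gripper_width: 0.0331
t: 5.62
position: [0.4572, -0.0706, 0.0607]
tool_rot: [0.63, 0.777, -0.001, -0.003]
ft_force: [0.2, 0.9, -2.0]
gripper_width: 0.0326
t 5.62 pos [ 0.4572 -0.0706  0.0607] yaw 101.95 F [ 0.2  0.9 -2. ] w 0.0326 q [-0.23  0.01  1.79  0.    1.34 -2.01]
(396, 462, 3)
```

View pics/v2.png

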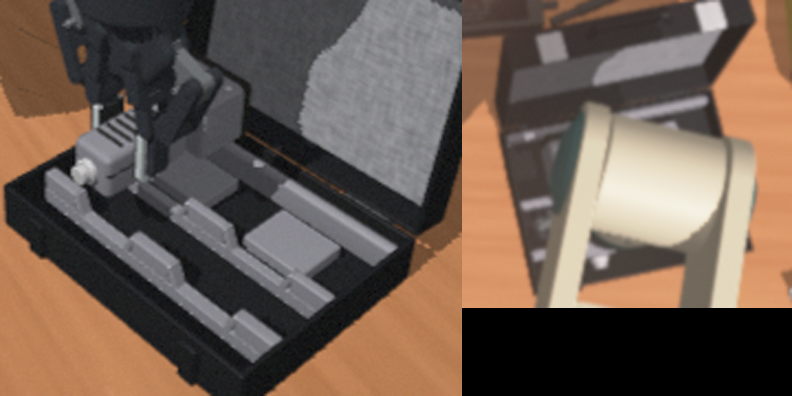

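```bash
python3 -c "
from h import *
for z in(.067,.072,.077): print(proj('scene',[.4088,-.081,z]))
print(onz('scene',327.3,308.2,.072))"
```

```text
[321.63350553 316.35160196]
[321.60612027 313.63461366]
[321.57853084 310.89736813]
[ 0.42146787 -0.07471938  0.072     ]
```

```bash
python3 - <<'E'
from h import *
V=lambda x,y:(290+x/2.2,230+y/2.2)
a=np.radians(12.1);R=np.array([[np.cos(a),-np.sin(a)],[np.sin(a),np.cos(a)]])
t=np.array([.4572,-.0706])
for n,p,z in[("socket",(82,172),.017),("hnd bottom R",(105,193),0),("hnd top L",(78,152),.034),("head end bottomR",(243,140),0)]:
    for zb in(.05,.055,.06): print(n,zb,(R.T@(onz("scene",*V(*p),z+zb)[:2]-t)).round(4))
im=cv2.imread("pics/s2.png")[255:350,300:420]
cv2.imwrite("pics/v3.png",cv2.resize(im,None,fx=6,fy=6,interpolation=cv2.INTER_CUBIC))
E
```

```text
socket 0.05 [-0.0319  0.008 ]
socket 0.055 [-0.0358  0.0035]
socket 0.06 [-0.0397 -0.0009]
hnd bottom R 0.05 [-0.0213 -0.0029]
hnd bottom R 0.055 [-0.0252 -0.0071]
hnd bottom R 0.06 [-0.029  -0.0113]
hnd top L 0.05 [-0.034   0.0094]
hnd top L 0.055 [-0.038   0.0048]
hnd top L 0.06 [-0.0421  0.0002]
head end bottomR 0.05 [ 0.0889 -0.0258]
head end bottomR 0.055 [ 0.084  -0.0297]
head end bottomR 0.06 [ 0.079  -0.0337]
```

View pics/v3.png

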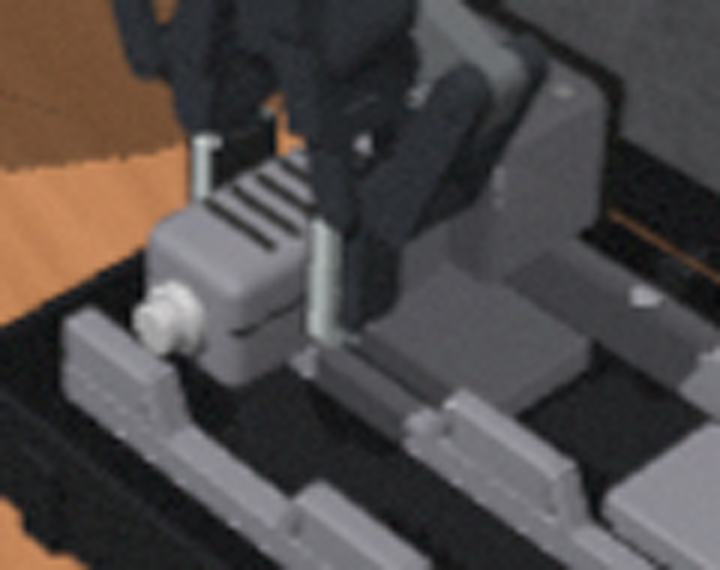

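```bash
cat >> h.py <<'E'
def plane(n,uv,t,yaw,yl):
    "ray with vertical plane at local y=yl in frame at t (xy), yaw deg -> local x, z"
    a=np.radians(yaw);R=np.array([[np.cos(a),-np.sin(a)],[np.sin(a),np.cos(a)]])
    o,d=ray(n,*uv); o2=R.T@(o[:2]-t);d2=R.T@d[:2]; s=(yl-o2[1])/d2[1]
    return (o2[0]+s*d2[0]).round(4),(o[2]+s*d[2]).round(4)
E
python3 - <<'E'
from h import *
t=np.array([.4572,-.0706]);W=lambda x,y:(300+x/6,255+y/6)
for n,p,y in[("socket c",(150,322),0),("hnd botR",(228,385),-.017),("hnd topR",(228,305),-.017),("head near bot",(500,277),-.029),("head far bot",(595,213),-.029),("head far top",(610,95),-.029),("pad bottom",(325,340),-.017)]:
    print(n,plane("scene",W(*p),t,12,y))
E
```

```text
socket c (np.float64(-0.0431), np.float64(0.0774))
hnd botR (np.float64(-0.0337), np.float64(0.0638))
hnd topR (np.float64(-0.034), np.float64(0.0882))
head near bot (np.float64(0.0463), np.float64(0.0604))
head far bot (np.float64(0.0809), np.float64(0.0623))
head far top (np.float64(0.0825), np.float64(0.0985))
pad bottom (np.float64(-0.002), np.float64(0.0597))
```

```bash
python3 -m creep '[{"slide":[0.003,-0.001,0],"yaw":0},{"slide":[0,0,-0.008],"yaw":0},{"slide":[0,0,-0.008],"yaw":0},{"slide":[0,0,-0.008],"yaw":0},{"slide":[0,0,-0.007],"yaw":0},{"slide":[0,0,-0.004],"yaw":0},{"slide":[0,0,-0.003],"yaw":0},{"slide":[0,0,0],"yaw":0}]'
python3 -c "
from h import *
st()"
```

```text
t: 6.38
position: [0.4616, -0.0723, 0.0245]
tool_rot: [0.629, 0.777, -0.0, -0.001]
ft_force: [-0.3, 0.6, -1.5]
gripper_width: 0.033
t 6.38 pos [ 0.4616 -0.0723  0.0245] yaw 102.04 F [-0.3  0.6 -1.5] w 0.033 q [-0.23  0.08  1.81  0.    1.26 -2.02]
```

```bash
python3 -m creep '[{"slide":[0,0,-0.002],"yaw":0},{"slide":[0,0,-0.002],"yaw":0},{"slide":[0,0,0],"yaw":0}]'
python3 -c "
from h import *
st()"
```

```text
t: 6.63
position: [0.4623, -0.0724, 0.0214]
tool_rot: [0.629, 0.777, 0.0, 0.0]
ft_force: [0.0, 0.3, -2.2]
gripper_width: 0.0335
t 6.63 pos [ 0.4623 -0.0724  0.0214] yaw 102.04 F [ 0.   0.3 -2.2] w 0.0335 q [-0.23  0.08  1.81  0.    1.25 -2.02]
```

```bash
python3 -m creep '[{"slide":[0,0,-0.0015],"yaw":0},{"slide":[0,0,-0.0015],"yaw":0},{"slide":[0,0,0],"yaw":0}]'
python3 -m creep '[{"slide":[0,0,0],"yaw":0},{"slide":[0,0,0],"yaw":0},{"slide":[0,0,0],"yaw":0},{"slide":[0,0,0],"yaw":0},{"slide":[0,0,0],"yaw":0},{"slide":[0,0,0],"yaw":0}]' 75
python3 -m creep '[{"slide":[0,0,0.02],"yaw":0},{"slide":[0,0,0.03],"yaw":0},{"slide":[0,0,0.04],"yaw":0},{"slide":[0,0.02,0.04],"yaw":0},{"slide":[0,0.041,0],"yaw":0},{"slide":[0,0.041,0],"yaw":0},{"slide":[0,0.041,0],"yaw":0},{"slide":[0,0.041,0],"yaw":0},{"slide":[0,0.041,0],"yaw":0},{"slide":[0,0,0],"yaw":0}]'
python3 - <<'E'
from h import *
st()
a=snap("top","t3");b=snap("scene","s3")
a=cv2.resize(a[190:310,355:485],(390,360),interpolation=cv2.INTER_CUBIC)
b=cv2.resize(b[255:345,295:395],(400,360),interpolation=cv2.INTER_CUBIC)
cv2.imwrite("pics/v4.png",np.hstack([a,b]))
E
```

```text
t: 6.88
position: [0.4625, -0.0726, 0.0213]
tool_rot: [0.629, 0.777, 0.0, 0.0]
ft_force: [-12.1, 2.0, 23.4]
gripper_width: 0.033
t: 7.38
position: [0.462, -0.0724, 0.0181]
tool_rot: [0.629, 0.777, -0.0, -0.0]
ft_force: [-0.9, 0.2, -0.9]
gripper_width: 0.0637
t: 8.22
position: [0.4611, 0.1572, 0.1456]
tool_rot: [0.627, 0.779, 0.001, -0.001]
ft_force: [-0.0, 0.1, -0.3]
gripper_width: 0.0645
t 8.22 pos [0.4611 0.1572 0.1456] yaw 102.41 F [-0.   0.1 -0.3] w 0.0645 q [ 0.25 -0.01  1.64  0.    1.52 -1.54]
```

View pics/v4.png

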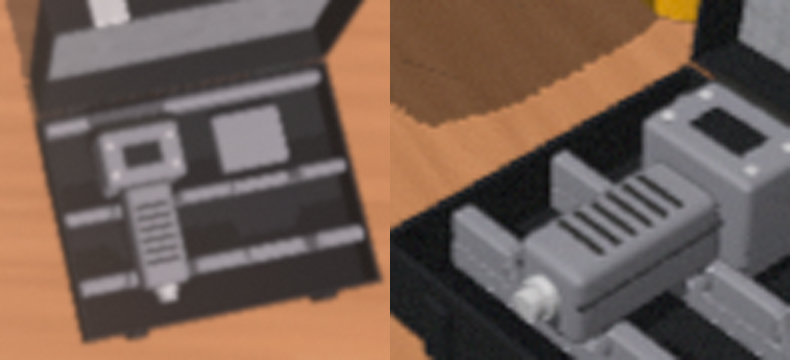

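v4: probe_a sits in both rib notches of the left nest, with its head toward the hinge. I'll check this numerically and measure probe_b again from the same pictures.

```bash
python3 - <<'E'
from h import *
a=np.radians(12.1);R=np.array([[np.cos(a),-np.sin(a)],[np.sin(a),np.cos(a)]]);c=np.array([.4825,-.067])
for p in[(97,137),(181,122),(107,195),(187,180)]: print((R.T@(onz("top",355+p[0]/3,190+p[1]/3,.06)[:2]-c)).round(4))
for n,p,y in[("hnd end topR",(572,262),-.017),("hnd end botR",(578,338),-.017),("socket",(528,300),0),("head near topR",(745,190),-.029),("head near bot",(735,285),-.029)]:
    print(n,plane("scene",(295+(p[0]-390)/4,255+p[1]/4),c,12.1,y))
t=cv2.imread("pics/t3.png")[220:300,170:250];s=cv2.imread("pics/s3.png")[145:230,225:285]
cv2.imwrite("pics/v5.png",np.hstack([cv2.resize(t,(400,400),interpolation=cv2.INTER_CUBIC),cv2.resize(s,(282,400),interpolation=cv2.INTER_CUBIC)]))
E
```

```text
[0.0544 0.0272]
[ 0.0532 -0.0341]
[0.0121 0.0293]
[ 0.0114 -0.0289]
hnd end topR (np.float64(-0.0561), np.float64(0.0607))
hnd end botR (np.float64(-0.0525), np.float64(0.0221))
socket (np.float64(-0.0617), np.float64(0.0345))
head near topR (np.float64(0.0199), np.float64(0.0593))
head near bot (np.float64(0.0182), np.float64(0.0136))
```

View pics/v5.png

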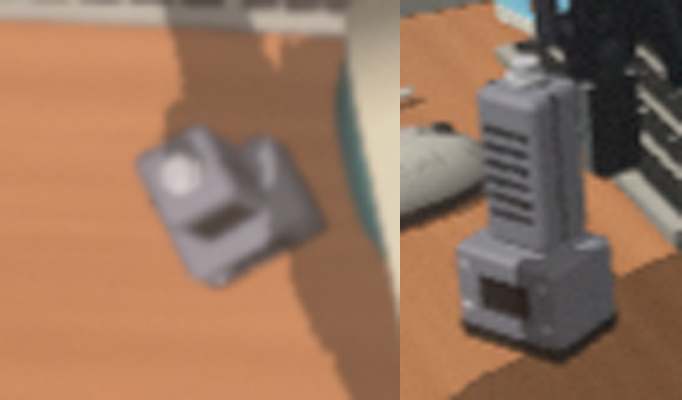

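```bash
python3 - <<'E'
from h import *
T=lambda x,y,z:onz("top",170+x/5,220+y/5,z)
S=lambda x,y,z:onz("scene",225+(x-400)/4.7,145+y/4.7,z)
print("sock",two((225+125/4.7,145+65/4.7),(206,254.6)))
L=[("scene base",S(463,328,.002),S(562,360,.002),S(615,318,.002)),("scene handle top",S(483,92,.120),S(550,105,.120),S(582,85,.12)),
("top base back",T(215,287,.003),T(326,225,.003)),("top hnd",T(138,160,.12),T(198,128,.12))]
for l in L:
    print(l[0],*l[1:]); 
    for a,b in zip(l[1:],l[2:]): d=b-a; print("  len",np.hypot(*d[:2]).round(4),"ang",np.degrees(np.arctan2(d[1],d[0])).round(1))
E
```

```text
sock (array([0.47712767, 0.34267713, 0.13166738]), np.float64(0.004018149335977682))
scene base [0.4445789  0.36008487 0.002     ] [0.47303666 0.31083979 0.002     ] [0.50925293 0.3342806  0.002     ]
  len 0.0569 ang -60.0
  len 0.0431 ang 32.9
scene handle top [0.4616102  0.34964283 0.12      ] [0.48168444 0.3227     0.12      ] [0.50185048 0.33525397 0.12      ]
  len 0.0336 ang -53.3
  len 0.0238 ang 31.9
top base back [0.43945599 0.35593399 0.003     ] [0.46808504 0.30704812 0.003     ]
  len 0.0567 ang -59.6
top hnd [0.48173864 0.3635391  0.12      ] [0.4951871  0.33969591 0.12      ]
  len 0.0274 ang -60.6
```

```bash
python3 -m creep '[{"slide":[0,0,0.015],"yaw":-0.1225},{"slide":[0,0,0.015],"yaw":-0.1225},{"slide":[0,0,0],"yaw":-0.1225},{"slide":[0.001,0.0095,0],"yaw":-0.1225},{"slide":[0.001,0.0095,0],"yaw":-0.1225},{"slide":[0.001,0.0095,0],"yaw":-0.1225},{"slide":[0.001,0.0095,0],"yaw":-0.1225},{"slide":[0.001,0.0095,0],"yaw":-0.1225},{"slide":[0.001,0.0095,0],"yaw":-0.1225},{"slide":[0.001,0.0095,0],"yaw":-0.1225},{"slide":[0.001,0.0095,0],"yaw":-0.1225},{"slide":[0.001,0.0095,0],"yaw":-0.1225},{"slide":[0.001,0.0095,0],"yaw":-0.1225},{"slide":[0.001,0.0095,0],"yaw":-0.1225},{"slide":[0.001,0.0095,0],"yaw":-0.1225},{"slide":[0.001,0.0095,0],"yaw":-0.1225},{"slide":[0.001,0.0095,0],"yaw":-0.1225},{"slide":[0.001,0.0095,0],"yaw":-0.1225},{"slide":[0.001,0.0095,0],"yaw":-0.1225},{"slide":[0.001,0.0095,0],"yaw":-0.1225}]' 100 20
python3 -m creep '[{"slide":[0.001,0.0095,0],"yaw":-0.1225},{"slide":[0.001,0.0095,0],"yaw":-0.1225},{"slide":[0.001,0.0095,0],"yaw":-0.1225},{"slide":[0,0,0],"yaw":0},{"slide":[0,0,0],"yaw":0}]'
python3 -c "
from h import *
st()"
```

```text
t: 9.98
position: [0.4799, 0.3114, 0.1754]
tool_rot: [0.943, -0.332, 0.0, 0.0]
ft_force: [0.3, -0.9, -0.8]
gripper_width: 0.085
t: 10.4
position: [0.4826, 0.34, 0.1753]
tool_rot: [0.869, -0.494, 0.0, 0.0]
ft_force: [-0.3, 0.1, -0.4]
gripper_width: 0.0852
t 10.4 pos [0.4826 0.34   0.1753] yaw -59.24 F [-0.3  0.1 -0.4] w 0.0852 q [ 0.55  0.26  1.28 -0.    1.6   1.59]
```

```bash
python3 -m creep '[{"slide":[0,0.0075,0],"yaw":0},{"slide":[0,0,0],"yaw":0},{"slide":[0,0,-0.015],"yaw":0},{"slide":[0,0,-0.02],"yaw":0},{"slide":[0,0,-0.02],"yaw":0},{"slide":[0,0,-0.02],"yaw":0},{"slide":[0,0,-0.02],"yaw":0},{"slide":[0,0,-0.012],"yaw":0},{"slide":[0,0,0],"yaw":0}]' 100 20
python3 -m creep '[{"slide":[0,0,0],"yaw":0},{"slide":[0,0,0],"yaw":0},{"slide":[0,0,0],"yaw":0},{"slide":[0,0,0],"yaw":0},{"slide":[0,0,0],"yaw":0},{"slide":[0,0,0],"yaw":0},{"slide":[0,0,0],"yaw":0},{"slide":[0,0,0],"yaw":0},{"slide":[0,0,0],"yaw":0}]' 0 40
python3 -c "
from h import *
st()"
```

```text
t: 11.15
position: [0.4806, 0.3475, 0.0653]
tool_rot: [0.869, -0.495, -0.001, 0.003]
ft_force: [-0.7, -0.7, -0.5]
gripper_width: 0.0858
t: 11.9
position: [0.4826, 0.3491, 0.0699]
tool_rot: [0.869, -0.495, 0.001, -0.001]
ft_force: [-0.6, -0.2, 5.9]
gripper_width: 0.0332
t 11.9 pos [0.4826 0.3491 0.0699] yaw -59.39 F [-0.6 -0.2  5.9] w 0.0332 q [ 0.56  0.35  1.38 -0.    1.4   1.6 ]
```

```bash
python3 -m creep '[{"slide":[0,0,0.012],"yaw":0},{"slide":[0,0,0.018],"yaw":0},{"slide":[0,-0.005,0],"yaw":0.1226},{"slide":[0,-0.005,0],"yaw":0.1226},{"slide":[0,-0.005,0],"yaw":0.1226},{"slide":[0,-0.005,0],"yaw":0.1226},{"slide":[0,-0.005,0],"yaw":0.1226},{"slide":[0,-0.005,0],"yaw":0.1226},{"slide":[0,-0.005,0],"yaw":0.1226},{"slide":[0,-0.005,0],"yaw":0.1226},{"slide":[0,-0.005,0],"yaw":0.1226},{"slide":[0,-0.005,0],"yaw":0.1226},{"slide":[0,-0.005,0],"yaw":0.1226},{"slide":[0,-0.005,0],"yaw":0.1226},{"slide":[0,-0.005,0],"yaw":0.1226},{"slide":[0,-0.005,0],"yaw":0.1226},{"slide":[0,-0.005,0],"yaw":0.1226},{"slide":[0,-0.005,0],"yaw":0.1226},{"slide":[0,-0.005,0],"yaw":0.1226},{"slide":[0,-0.005,0],"yaw":0.1226}]'
python3 -m creep '[{"slide":[0,-0.005,0],"yaw":0.1226},{"slide":[0,-0.005,0],"yaw":0.1226},{"slide":[0,-0.005,0],"yaw":0.1226},{"slide":[0,-0.005,0],"yaw":0.1226},{"slide":[0,0,0],"yaw":0.1226},{"slide":[0,0,0],"yaw":0},{"slide":[0,0,-0.015],"yaw":0},{"slide":[0,0,-0.010],"yaw":0},{"slide":[0,0,0],"yaw":0}]'
python3 -c "
from h import *
st()"
```

```text
t: 13.57
position: [0.4817, 0.2584, 0.0987]
tool_rot: [0.832, 0.555, -0.0, -0.0]
ft_force: [0.3, 0.6, -1.2]
gripper_width: 0.0338
t: 14.32
position: [0.4804, 0.2382, 0.0709]
tool_rot: [0.629, 0.777, -0.002, -0.001]
ft_force: [-1.0, -0.5, -2.0]
gripper_width: 0.0336
t 14.32 pos [0.4804 0.2382 0.0709] yaw 102.03 F [-1.  -0.5 -2. ] w 0.0336 q [ 0.39  0.2   1.57  0.    1.38 -1.39]
```

```bash
python3 -m creep '[{"slide":[0,0,-0.002],"yaw":0},{"slide":[0,0,-0.001],"yaw":0},{"slide":[0,0,0],"yaw":0},{"slide":[0,0,0],"yaw":0}]'
```

```text
t: 14.65
position: [0.4823, 0.2389, 0.0711]
tool_rot: [0.628, 0.778, 0.0, 0.0]
ft_force: [0.6, -0.2, -1.3]
gripper_width: 0.0336
```

```bash
python3 -m creep '[{"slide":[0,0,-0.001],"yaw":0},{"slide":[0,0,-0.001],"yaw":0},{"slide":[0,0,0],"yaw":0},{"slide":[0,0,0],"yaw":0}]'
```

```text
t: 14.98
position: [0.4825, 0.239, 0.0699]
tool_rot: [0.628, 0.778, 0.001, 0.0]
ft_force: [-1.7, 0.2, 4.7]
gripper_width: 0.0336
```

```bash
python3 -m creep '[{"slide":[0,0,0],"yaw":0},{"slide":[0,0,0],"yaw":0},{"slide":[0,0,0],"yaw":0},{"slide":[0,0,0],"yaw":0},{"slide":[0.004,0.001,0],"yaw":0},{"slide":[0.004,0.001,0],"yaw":0},{"slide":[0,0,0],"yaw":0}]' 60
python3 -m creep '[{"slide":[0,0,0],"yaw":0},{"slide":[0,0,0],"yaw":0},{"slide":[0,0,0],"yaw":0},{"slide":[0,0,0],"yaw":0},{"slide":[0,0,0],"yaw":0},{"slide":[0,0,0],"yaw":0}]' 0 20
python3 - <<'E'
from h import *
st()
H,d=.093,.020;a=np.radians(192.1)
p=np.radians(np.arange(0,85,6));s=H*np.sin(p)-d*np.cos(p);h=H*np.cos(p)+d*np.sin(p)
for ph,ds,dh in zip(np.degrees(p[1:]),np.diff(s),np.diff(h)):print(ph.round(),(ds*np.cos(a)).round(4),(ds*np.sin(a)).round(4),dh.round(4))
print(h[-1])
E
```

```text
t: 15.57
position: [0.4908, 0.2409, 0.0686]
tool_rot: [0.628, 0.778, 0.0, 0.0]
ft_force: [0.3, -0.3, 0.5]
gripper_width: 0.0514
t: 16.07
position: [0.49, 0.2407, 0.0685]
tool_rot: [0.628, 0.778, -0.0, -0.0]
ft_force: [0.9, 0.5, -1.0]
gripper_width: 0.0339
t 16.07 pos [0.49   0.2407 0.0685] yaw 102.18 F [ 0.9  0.5 -1. ] w 0.0339 q [ 0.39  0.23  1.54  0.    1.37 -1.39]
6.0 -0.0096 -0.0021 0.0016
12.0 -0.0097 -0.0021 0.0005
18.0 -0.0097 -0.0021 -0.0005
24.0 -0.0096 -0.0021 -0.0015
30.0 -0.0094 -0.002 -0.0026
36.0 -0.0091 -0.002 -0.0035
42.0 -0.0087 -0.0019 -0.0045
48.0 -0.0082 -0.0018 -0.0054
54.0 -0.0076 -0.0016 -0.0062
60.0 -0.0069 -0.0015 -0.007
66.0 -0.0061 -0.0013 -0.0077
72.0 -0.0053 -0.0011 -0.0083
78.0 -0.0044 -0.001 -0.0089
84.0 -0.0035 -0.0008 -0.0093
0.02961158499125724
```

```bash
python3 -m creep '[{"slide":[-0.0048,-0.001,0.0003],"yaw":0},{"slide":[-0.0048,-0.001,0.0003],"yaw":0},{"slide":[-0.0048,-0.001,0.0002],"yaw":0},{"slide":[-0.0048,-0.001,0.0002],"yaw":0},{"slide":[-0.0048,-0.001,-0.0002],"yaw":0},{"slide":[-0.0048,-0.001,-0.0003],"yaw":0},{"slide":[-0.0048,-0.001,-0.0007],"yaw":0},{"slide":[-0.0048,-0.001,-0.0008],"yaw":0},{"slide":[0,0,0],"yaw":0}]'
python3 - <<'E'
from h import *
st()
b=snap("scene","s6")[140:300,220:380]
cv2.imwrite("pics/v6.png",cv2.resize(b,None,fx=3,fy=3,interpolation=cv2.INTER_CUBIC))
E
```

```text
t: 16.82
position: [0.4516, 0.233, 0.0685]
tool_rot: [0.628, 0.778, 0.001, 0.0]
ft_force: [-0.6, 0.5, 3.0]
gripper_width: 0.034
t 16.82 pos [0.4516 0.233  0.0685] yaw 102.19 F [-0.6  0.5  3. ] w 0.034 q [ 0.4   0.12  1.66  0.    1.36 -1.38]
```

View pics/v6.png

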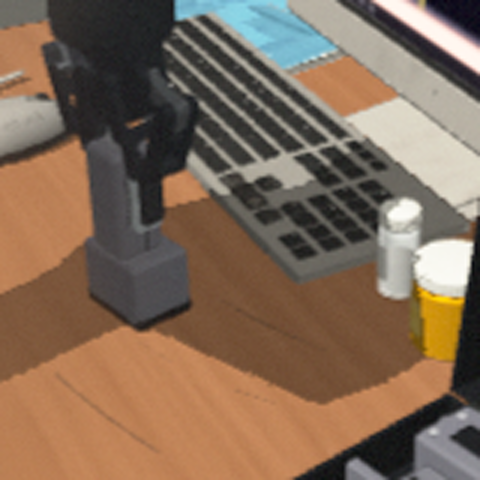

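v6: probe_b slid upright instead of tipping. The grip friction beats the light table drag, so I'll press down while dragging.

```bash
python3 -m creep '[{"slide":[0,0,-0.0015],"yaw":0},{"slide":[0,0,-0.0015],"yaw":0},{"slide":[0,0,0],"yaw":0}]'
python3 -m creep '[{"slide":[-0.003,-0.0006,0],"yaw":0}]'
python3 -m creep '[{"slide":[-0.003,-0.0006,0],"yaw":0}]'
python3 -m creep '[{"slide":[-0.003,-0.0006,0],"yaw":0}]'
python3 -m creep '[{"slide":[-0.003,-0.0006,0],"yaw":0}]'
```

```text
t: 17.12
position: [0.4529, 0.2334, 0.0682]
tool_rot: [0.628, 0.778, 0.002, 0.001]
ft_force: [-7.3, -2.5, 20.9]
gripper_width: 0.0336
t: 17.2
position: [0.4515, 0.2331, 0.0681]
tool_rot: [0.628, 0.778, 0.003, 0.002]
ft_force: [6.7, 1.3, 13.0]
gripper_width: 0.0338
t: 17.28
position: [0.4491, 0.2326, 0.0683]
tool_rot: [0.628, 0.778, 0.004, 0.003]
ft_force: [5.3, 0.5, 12.7]
gripper_width: 0.0339
t: 17.37
position: [0.4463, 0.2319, 0.0684]
tool_rot: [0.628, 0.778, 0.005, 0.003]
ft_force: [6.0, 0.1, 13.4]
gripper_width: 0.0338
t: 17.45
position: [0.4434, 0.2314, 0.0685]
tool_rot: [0.628, 0.778, 0.005, 0.003]
ft_force: [5.5, -0.3, 13.9]
gripper_width: 0.0336
```

```bash
python3 -m creep '[{"slide":[0,0,0.004],"yaw":0},{"slide":[0,0,0.007],"yaw":0},{"slide":[0.01,0.002,0],"yaw":0},{"slide":[0.015,0.003,0],"yaw":0},{"slide":[0.015,0.003,0],"yaw":0},{"slide":[0.015,0.003,0],"yaw":0},{"slide":[0.015,0.003,0],"yaw":0},{"slide":[0.01,0.002,0],"yaw":0},{"slide":[0,0,0],"yaw":0},{"slide":[0,0,-0.005],"yaw":0},{"slide":[0,0,-0.003],"yaw":0},{"slide":[0,0,0],"yaw":0}]' 0 40
python3 - <<'E'
from h import *
st()
b=snap("scene","s7")[120:300,220:420]
cv2.imwrite("pics/v7.png",cv2.resize(b,None,fx=3.3,fy=3.3,interpolation=cv2.INTER_CUBIC))
E
```

```text
t: 18.45
position: [0.5196, 0.2463, 0.0681]
tool_rot: [0.628, 0.778, 0.0, 0.0]
ft_force: [0.8, -1.0, 3.5]
gripper_width: 0.0338
t 18.45 pos [0.5196 0.2463 0.0681] yaw 102.18 F [ 0.8 -1.   3.5] w 0.0338 q [ 0.38  0.3   1.45 -0.    1.39 -1.4 ]
```

```bash
python3 -m creep '[{"slide":[0,0,0],"yaw":0},{"slide":[0,0,0],"yaw":0},{"slide":[0,0,0],"yaw":0},{"slide":[0,0,0],"yaw":0},{"slide":[0,0,0.011],"yaw":0},{"slide":[0,0,0.011],"yaw":0},{"slide":[-0.008,-0.0016,0],"yaw":0},{"slide":[0,0,0],"yaw":0}]' 60
python3 -m creep '[{"slide":[0,0,0],"yaw":0},{"slide":[0,0,0],"yaw":0},{"slide":[0,0,0],"yaw":0},{"slide":[0,0,0],"yaw":0},{"slide":[0,0,0],"yaw":0},{"slide":[0,0,0],"yaw":0}]' 0 20
python3 -m creep '[{"slide":[0,0,-0.0015],"yaw":0},{"slide":[0,0,-0.0015],"yaw":0},{"slide":[0,0,0],"yaw":0}]'
python3 -m creep '[{"slide":[-0.003,-0.0006,0],"yaw":0},{"slide":[-0.003,-0.0006,0],"yaw":0}]'
python3 -m creep '[{"slide":[-0.003,-0.0006,0],"yaw":0},{"slide":[-0.003,-0.0006,0],"yaw":0}]'
python3 -m creep '[{"slide":[-0.003,-0.0006,0],"yaw":0},{"slide":[-0.003,-0.0006,0],"yaw":0}]'
python3 - <<'E'
from h import *
st()
b=snap("scene","s8")[120:300,220:340];c=cv2.imread("pics/s7.png")[120:300,220:340]
cv2.imwrite("pics/v8.png",cv2.resize(np.hstack([c,b]),None,fx=3.3,fy=3.3,interpolation=cv2.INTER_CUBIC))
E
```

```text
t: 19.17
position: [0.5119, 0.245, 0.0917]
tool_rot: [0.628, 0.778, 0.001, 0.001]
ft_force: [-0.4, -0.5, -1.0]
gripper_width: 0.0511
t: 19.67
position: [0.512, 0.2448, 0.0903]
tool_rot: [0.628, 0.778, 0.0, 0.0]
ft_force: [-1.7, -1.4, 6.2]
gripper_width: 0.034
t: 19.92
position: [0.5128, 0.2451, 0.0902]
tool_rot: [0.628, 0.778, 0.002, 0.001]
ft_force: [-7.1, -3.0, 19.0]
gripper_width: 0.0337
t: 20.08
position: [0.5083, 0.2441, 0.0898]
tool_rot: [0.628, 0.778, 0.003, 0.002]
ft_force: [2.3, 0.1, 10.6]
gripper_width: 0.0337
t: 20.25
position: [0.5019, 0.2428, 0.0893]
tool_rot: [0.628, 0.778, 0.003, 0.002]
ft_force: [1.6, -0.5, 8.8]
gripper_width: 0.0332
t: 20.42
position: [0.4954, 0.2414, 0.0885]
tool_rot: [0.628, 0.778, 0.002, 0.002]
ft_force: [2.1, -0.6, 5.5]
gripper_width: 0.0336
t 20.42 pos [0.4954 0.2414 0.0885] yaw 102.15 F [ 2.1 -0.6  5.5] w 0.0336 q [ 0.39  0.21  1.51 -0.    1.41 -1.4 ]
```

View pics/v8.png

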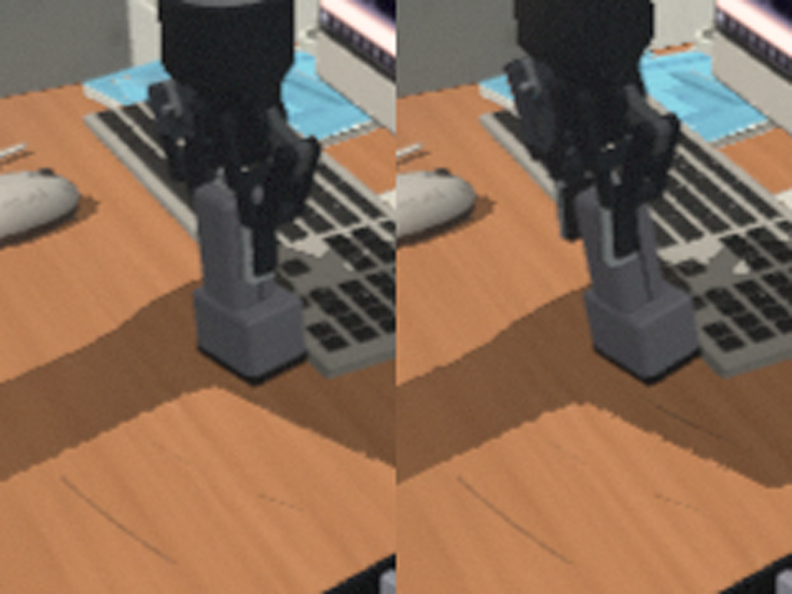

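v8: the head stays in place and the handle now leans toward the robot, which is the right way. I'll continue along the arc.

```bash
python3 - <<'E'
import numpy as np
H,d=.114,.012;a=np.radians(192.1)
p=np.radians(np.arange(9,87,5));s=H*np.sin(p)-d*np.cos(p);h=H*np.cos(p)+d*np.sin(p)
for ph,ds,dh,hh in zip(np.degrees(p[1:]),np.diff(s),np.diff(h),h[1:]):print(ph.round(),(ds*np.cos(a)).round(4),(ds*np.sin(a)).round(4),dh.round(4),"tcp",(hh-.024).round(4))
E
```

```text
14.0 -0.0097 -0.0021 -0.001 tcp 0.0895
19.0 -0.0096 -0.0021 -0.0018 tcp 0.0877
24.0 -0.0094 -0.002 -0.0027 tcp 0.085
29.0 -0.0092 -0.002 -0.0035 tcp 0.0815
34.0 -0.0088 -0.0019 -0.0043 tcp 0.0772
39.0 -0.0084 -0.0018 -0.0051 tcp 0.0721
44.0 -0.008 -0.0017 -0.0058 tcp 0.0663
49.0 -0.0074 -0.0016 -0.0065 tcp 0.0598
54.0 -0.0069 -0.0015 -0.0071 tcp 0.0527
59.0 -0.0062 -0.0013 -0.0077 tcp 0.045
64.0 -0.0055 -0.0012 -0.0082 tcp 0.0368
69.0 -0.0048 -0.001 -0.0087 tcp 0.0281
74.0 -0.0041 -0.0009 -0.0091 tcp 0.019
79.0 -0.0033 -0.0007 -0.0094 tcp 0.0095
84.0 -0.0024 -0.0005 -0.0097 tcp -0.0001
```

```bash
python3 -m creep '[{"slide":[-0.0048,-0.001,-0.0005],"yaw":0},{"slide":[-0.0048,-0.001,-0.0005],"yaw":0},{"slide":[-0.0048,-0.001,-0.0009],"yaw":0},{"slide":[-0.0048,-0.001,-0.0009],"yaw":0},{"slide":[-0.0047,-0.001,-0.0013],"yaw":0},{"slide":[-0.0047,-0.001,-0.0014],"yaw":0}]'
python3 -m creep '[{"slide":[-0.0046,-0.001,-0.0017],"yaw":0},{"slide":[-0.0046,-0.001,-0.0018],"yaw":0},{"slide":[-0.0044,-0.001,-0.0021],"yaw":0},{"slide":[-0.0044,-0.0009,-0.0022],"yaw":0},{"slide":[-0.0042,-0.0009,-0.0025],"yaw":0},{"slide":[-0.0042,-0.0009,-0.0026],"yaw":0}]'
python3 -m creep '[{"slide":[-0.004,-0.0009,-0.0029],"yaw":0},{"slide":[-0.004,-0.0008,-0.0029],"yaw":0},{"slide":[-0.0037,-0.0008,-0.0032],"yaw":0},{"slide":[-0.0037,-0.0008,-0.0033],"yaw":0}]'
python3 -c "
from h import *
st()"
```

```text
t: 20.97
position: [0.4646, 0.235, 0.0807]
tool_rot: [0.628, 0.778, -0.0, -0.0]
ft_force: [1.5, 1.0, 1.8]
gripper_width: 0.0341
t: 21.47
position: [0.4381, 0.2294, 0.0679]
tool_rot: [0.628, 0.778, 0.0, -0.0]
ft_force: [2.2, 0.6, 1.5]
gripper_width: 0.0338
t: 21.8
position: [0.4228, 0.226, 0.0555]
tool_rot: [0.628, 0.778, -0.0, -0.0]
ft_force: [3.0, -0.3, 1.8]
gripper_width: 0.0336
t 21.8 pos [0.4228 0.226  0.0555] yaw 102.18 F [ 3.  -0.3  1.8] w 0.0336 q [ 0.41  0.06  1.75  0.    1.33 -1.37]
```

```bash
python3 -m creep '[{"slide":[-0.0035,-0.0007,-0.0035],"yaw":0},{"slide":[-0.0034,-0.0008,-0.0036],"yaw":0},{"slide":[-0.0031,-0.0006,-0.0038],"yaw":0},{"slide":[-0.0031,-0.0007,-0.0039],"yaw":0},{"slide":[-0.0028,-0.0006,-0.0041],"yaw":0},{"slide":[-0.0027,-0.0006,-0.0041],"yaw":0},{"slide":[-0.0024,-0.0005,-0.0043],"yaw":0},{"slide":[-0.0024,-0.0005,-0.0044],"yaw":0},{"slide":[-0.002,-0.0004,-0.0045],"yaw":0},{"slide":[-0.002,-0.0005,-0.0046],"yaw":0},{"slide":[0,0,0],"yaw":0}]'
python3 -m creep '[{"slide":[-0.0016,-0.0003,-0.0045],"yaw":0},{"slide":[-0.001,-0.0003,-0.003],"yaw":0},{"slide":[0,0,0],"yaw":0}]'
python3 - <<'E'
from h import *
st()
snap("top","t9"); b=snap("scene","s9")
E
```

```text
t: 22.72
position: [0.3949, 0.2199, 0.0139]
tool_rot: [0.628, 0.778, -0.001, -0.001]
ft_force: [0.1, 0.5, 1.5]
gripper_width: 0.0338
t: 22.97
position: [0.3928, 0.2195, 0.0069]
tool_rot: [0.628, 0.778, -0.0, -0.0]
ft_force: [0.6, 0.8, 0.5]
gripper_width: 0.0338
t 22.97 pos [0.3928 0.2195 0.0069] yaw 102.18 F [0.6 0.8 0.5] w 0.0338 q [ 0.43  0.06  1.87  0.    1.22 -1.36]
```

```bash
python3 -m creep '[{"slide":[-0.0008,-0.0002,-0.002],"yaw":0},{"slide":[-0.0004,0,-0.001],"yaw":0},{"slide":[0,0,0],"yaw":0},{"slide":[0,0,0],"yaw":0}]'
python3 -m creep '[{"slide":[0,0,0],"yaw":0},{"slide":[0,0,0],"yaw":0},{"slide":[0,0,0],"yaw":0}]' 40
python3 -m creep '[{"slide":[0,0,0],"yaw":0},{"slide":[0,0,0],"yaw":0},{"slide":[0,0,0],"yaw":0}]' 42
python3 -m creep '[{"slide":[0,0,0],"yaw":0},{"slide":[0,0,0],"yaw":0},{"slide":[0,0,0],"yaw":0},{"slide":[0,0,0],"yaw":0}]' 60
```

```text
t: 23.4
position: [0.3922, 0.2195, 0.0047]
tool_rot: [0.628, 0.778, 0.0, 0.0]
ft_force: [1.1, 1.4, 0.7]
gripper_width: 0.0339
t: 23.65
position: [0.392, 0.2194, 0.0046]
tool_rot: [0.628, 0.778, 0.0, -0.0]
ft_force: [0.5, 0.4, 0.4]
gripper_width: 0.034
t: 23.9
position: [0.3917, 0.2193, 0.0043]
tool_rot: [0.628, 0.778, -0.0, -0.0]
ft_force: [-0.7, 0.2, 0.1]
gripper_width: 0.0358
t: 24.23
position: [0.392, 0.2194, 0.0045]
tool_rot: [0.628, 0.778, -0.0, -0.0]
ft_force: [-0.5, -0.2, -0.5]
gripper_width: 0.0511
```

```bash
python3 -m creep '[{"slide":[0,0,0.04],"yaw":0},{"slide":[0,0,0.04],"yaw":0},{"slide":[0,0.02,0.04],"yaw":0},{"slide":[0,0.04,0],"yaw":0},{"slide":[0,0.04,0],"yaw":0},{"slide":[0,0.04,0],"yaw":0},{"slide":[0,0.04,0],"yaw":0},{"slide":[0,0,0],"yaw":0}]' 100
python3 - <<'E'
from h import *
st()
im=snap("top","t10");s=snap("scene","s10")
for n,g,z in(("top",im,.04),("scene",s,.02)):
    hs=cv2.cvtColor(g,cv2.COLOR_BGR2HSV); m=(hs[...,1]<75).astype(np.uint8)*255
    m=cv2.morphologyEx(m,cv2.MORPH_OPEN,np.ones((3,3)))
    k,l,stt,ce=cv2.connectedComponentsWithStats(m)
    e=proj(n,[.445,.231,.02]);print(n,"expect",e.round(1))
    for i in range(1,k):
        if stt[i,4]>100 and np.hypot(*(ce[i]-e))<60:
            c=max(cv2.findContours((l==i).astype(np.uint8),0,2)[0],key=cv2.contourArea)
            r=cv2.minAreaRect(c);print(stt[i],ce[i].round(1),r)
            B=cv2.boxPoints(r)
            print([onz(n,*b,z)[:2].round(4).tolist() for b in B])
E
```

```text
t: 24.9
position: [0.3907, 0.4032, 0.1205]
tool_rot: [0.626, 0.78, -0.0, -0.001]
ft_force: [1.0, 0.4, 0.6]
gripper_width: 0.0856
t 24.9 pos [0.3907 0.4032 0.1205] yaw 102.43 F [1.  0.4 0.6] w 0.0856 q [ 0.73  0.22  1.44  0.    1.48 -1.05]
top expect [267.7 275.1]
[ 251  249   29   62 1147] [267.3 275. ] ((268.23077392578125, 280.1538391113281), (60.79600143432617, 27.456260681152344), 78.69007110595703)
[[0.491, 0.2715], [0.5036, 0.2128], [0.3747, 0.1835], [0.3624, 0.2411]]
scene expect [261.3 235.4]
[ 228  211   65   46 1643] [262.7 234.6] ((259.026611328125, 234.8638916015625), (33.30769729614258, 69.69232177734375), 67.38013458251953)
[[0.3784, 0.279], [0.5352, 0.316], [0.5043, 0.1915], [0.3639, 0.1673]]
```

Probe_b measures 132 × 60 mm lying flat (133 × 58 expected), heading about 13°. I'll grasp it at x = -22 mm.

```bash
python3 -m creep '[{"slide":[0.0054,-0.0358,0],"yaw":0},{"slide":[0.0054,-0.0358,0],"yaw":0},{"slide":[0.0054,-0.0358,0],"yaw":0},{"slide":[0.0054,-0.0358,0],"yaw":0},{"slide":[0.0054,-0.0358,0],"yaw":0},{"slide":[0,0,0],"yaw":0},{"slide":[0,0,-0.03],"yaw":0},{"slide":[0,0,-0.03],"yaw":0},{"slide":[0,0,-0.025],"yaw":0},{"slide":[0,0,-0.02],"yaw":0},{"slide":[0,0,-0.011],"yaw":0},{"slide":[0,0,0],"yaw":0}]' 100
python3 -m creep '[{"slide":[0,0,0],"yaw":0},{"slide":[0,0,0],"yaw":0},{"slide":[0,0,0],"yaw":0},{"slide":[0,0,0],"yaw":0},{"slide":[0,0,0],"yaw":0},{"slide":[0,0,0],"yaw":0},{"slide":[0,0,0],"yaw":0},{"slide":[0,0,0],"yaw":0}]' 0 60
python3 -c "
from h import *
st()"
```

```text
t: 26.0
position: [0.4174, 0.2179, 0.0037]
tool_rot: [0.628, 0.778, -0.002, -0.001]
ft_force: [-0.7, -0.2, 0.7]
gripper_width: 0.0856
t: 26.67
position: [0.4201, 0.2197, 0.0075]
tool_rot: [0.628, 0.778, 0.001, 0.001]
ft_force: [-0.5, -0.6, 7.3]
gripper_width: 0.0334
t 26.67 pos [0.4201 0.2197 0.0075] yaw 102.18 F [-0.5 -0.6  7.3] w 0.0334 q [ 0.4   0.12  1.8   0.    1.22 -1.38]
```

```bash
python3 -m creep '[{"slide":[0,0,0.01],"yaw":0},{"slide":[0,0,0.025],"yaw":0},{"slide":[0,0,0.025],"yaw":0},{"slide":[0,0,0.025],"yaw":0},{"slide":[0.0043,-0.027,0.02],"yaw":0},{"slide":[0.0043,-0.027,0],"yaw":0},{"slide":[0.0043,-0.027,0],"yaw":0},{"slide":[0.0043,-0.027,0],"yaw":0},{"slide":[0.0043,-0.027,0],"yaw":0},{"slide":[0.0043,-0.027,0],"yaw":0},{"slide":[0.0043,-0.027,0],"yaw":0},{"slide":[0.0043,-0.027,0],"yaw":0},{"slide":[0.0043,-0.027,0],"yaw":0},{"slide":[0.0043,-0.027,0],"yaw":0},{"slide":[0.0043,-0.027,0],"yaw":0},{"slide":[0.0043,-0.027,0],"yaw":0},{"slide":[0.0043,-0.027,0],"yaw":0},{"slide":[0.0043,-0.027,0],"yaw":0},{"slide":[0,0,0],"yaw":0},{"slide":[0,0,0],"yaw":0}]'
python3 -c "
from h import *
st()"
```

```text
t: 28.33
position: [0.4789, -0.1599, 0.111]
tool_rot: [0.629, 0.777, -0.0, -0.0]
ft_force: [-0.1, 0.6, -1.6]
gripper_width: 0.0333
t 28.33 pos [ 0.4789 -0.1599  0.111 ] yaw 102.05 F [-0.1  0.6 -1.6] w 0.0333 q [-0.4   0.07  1.63  0.    1.45 -2.18]
```

```bash
python3 -m creep '[{"slide":[0.002,0.0005,-0.02],"yaw":0},{"slide":[0,0,-0.02],"yaw":0},{"slide":[0,0,-0.015],"yaw":0},{"slide":[0,0,-0.01],"yaw":0},{"slide":[0,0,-0.007],"yaw":0},{"slide":[0,0,-0.006],"yaw":0},{"slide":[0,0,0],"yaw":0},{"slide":[0,0,0],"yaw":0}]'
python3 -m creep '[{"slide":[0,0,-0.004],"yaw":0},{"slide":[0,0,-0.003],"yaw":0},{"slide":[0,0,0],"yaw":0}]'
python3 -c "
from h import *
st()"
```

```text
t: 29.0
position: [0.4815, -0.1584, 0.0334]
tool_rot: [0.628, 0.778, 0.0, 0.0]
ft_force: [0.7, -0.6, -1.8]
gripper_width: 0.0337
t: 29.25
position: [0.481, -0.1584, 0.0255]
tool_rot: [0.628, 0.778, -0.0, -0.0]
ft_force: [-0.3, 0.3, -1.5]
gripper_width: 0.033
t 29.25 pos [ 0.481  -0.1584  0.0255] yaw 102.17 F [-0.3  0.3 -1.5] w 0.033 q [-0.39  0.18  1.69  0.    1.27 -2.17]
```

```bash
python3 -m creep '[{"slide":[0,0,-0.0015],"yaw":0},{"slide":[0,0,-0.001],"yaw":0},{"slide":[0,0,0],"yaw":0}]'
python3 -m creep '[{"slide":[0,0,-0.001],"yaw":0},{"slide":[0,0,-0.001],"yaw":0},{"slide":[0,0,0],"yaw":0}]'
```

```text
t: 29.5
position: [0.4814, -0.1585, 0.0236]
tool_rot: [0.628, 0.778, 0.0, 0.0]
ft_force: [-0.5, 0.1, -0.6]
gripper_width: 0.033
t: 29.75
position: [0.4816, -0.1586, 0.0234]
tool_rot: [0.628, 0.778, 0.0, 0.0]
ft_force: [-8.2, 1.9, 14.1]
gripper_width: 0.0331
```

```bash
python3 -m creep '[{"slide":[0,0,0],"yaw":0},{"slide":[0,0,0],"yaw":0},{"slide":[0,0,0],"yaw":0},{"slide":[0,0,0],"yaw":0},{"slide":[0,0,0],"yaw":0},{"slide":[0,0,0],"yaw":0}]' 75
python3 -m creep '[{"slide":[0,0,0.02],"yaw":0},{"slide":[0,0,0.03],"yaw":0},{"slide":[0,0,0.04],"yaw":0},{"slide":[0,0,0.04],"yaw":0},{"slide":[0,0,0.04],"yaw":0},{"slide":[0,-0.04,0.04],"yaw":0},{"slide":[0,-0.04,0.04],"yaw":0},{"slide":[0,-0.04,0],"yaw":0},{"slide":[0,-0.04,0],"yaw":0},{"slide":[0,-0.04,0],"yaw":0},{"slide":[0,0,0],"yaw":0}]'
python3 - <<'E'
from h import *
st()
a=snap("top","t11");b=snap("scene","s11")
a=cv2.resize(a[160:310,350:490],(373,400),interpolation=cv2.INTER_CUBIC)
b=cv2.resize(b[170:410,290:530],(400,400),interpolation=cv2.INTER_CUBIC)
cv2.imwrite("pics/v12.png",np.hstack([a,b]))
E
```

```text
t: 30.25
position: [0.4812, -0.1584, 0.0212]
tool_rot: [0.628, 0.778, 0.0, -0.0]
ft_force: [0.8, -0.7, 0.0]
gripper_width: 0.0643
t: 31.17
position: [0.4797, -0.343, 0.2483]
tool_rot: [0.63, 0.776, -0.001, -0.001]
ft_force: [0.0, -0.6, 0.1]
gripper_width: 0.0643
t 31.17 pos [ 0.4797 -0.343   0.2483] yaw 101.85 F [ 0.  -0.6  0.1] w 0.0643 q [-0.68  0.23  1.17 -0.    1.74 -2.46]
```

View pics/v12.png

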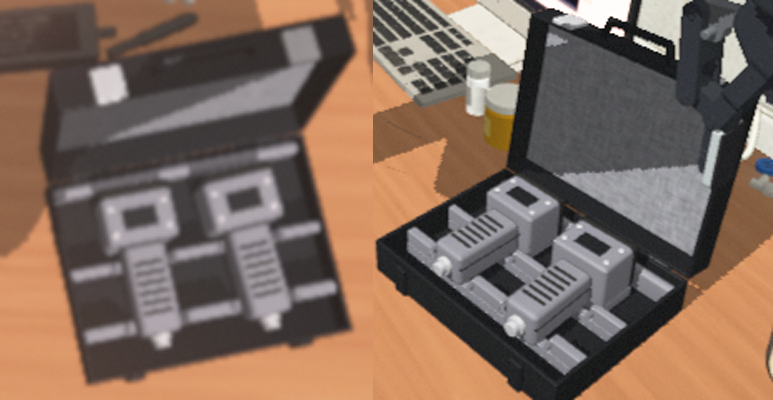

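v12: both probes lie in their nests, with heads toward the hinge and handles down in the notches. The jar and vial are unmoved. Next I'll go behind the lid with the fingers shut.

```bash
python3 -m creep '[{"slide":[0,0,0.025],"yaw":0},{"slide":[0.0225,0.0284,0],"yaw":0},{"slide":[0.0225,0.0284,0],"yaw":0},{"slide":[0.0225,0.0284,0],"yaw":0},{"slide":[0.0225,0.0284,0],"yaw":0},{"slide":[0.0225,0.0284,0],"yaw":0},{"slide":[0.0225,0.0284,0],"yaw":0},{"slide":[0.0225,0.0284,0],"yaw":0},{"slide":[0.0225,0.0284,0],"yaw":0},{"slide":[0,0,0],"yaw":0},{"slide":[0,0,0],"yaw":0}]' 0 60
python3 -c "
from h import *
st()"
```

```text
t: 32.18
position: [0.6617, -0.1068, 0.2748]
tool_rot: [0.626, 0.78, -0.0, -0.0]
ft_force: [-0.8, 0.0, -0.3]
gripper_width: 0.0001
t 32.18 pos [ 0.6617 -0.1068  0.2748] yaw 102.45 F [-0.8  0.  -0.3] w 0.0001 q [-0.22  0.48  0.81  0.    1.85 -2.  ]
```

```bash
python3 -m creep '[{"slide":[0.003,0,-0.02],"yaw":0},{"slide":[0,0,-0.02],"yaw":0},{"slide":[0,0,-0.02],"yaw":0},{"slide":[0,0,-0.015],"yaw":0},{"slide":[0,0,0],"yaw":0}]'
python3 -m creep '[{"slide":[0,0,-0.02],"yaw":0},{"slide":[0,0,-0.013],"yaw":0},{"slide":[0,0,0],"yaw":0},{"slide":[-0.008,-0.002,0],"yaw":0},{"slide":[-0.008,-0.002,0],"yaw":0},{"slide":[-0.008,-0.002,0],"yaw":0},{"slide":[-0.008,-0.002,0],"yaw":0}]'
python3 -c "
from h import *
st()"
```

```text
t: 32.6
position: [0.6622, -0.1102, 0.1965]
tool_rot: [0.628, 0.778, -0.001, -0.003]
ft_force: [-0.3, 0.4, -1.2]
gripper_width: 0.0001
t: 33.18
position: [0.6327, -0.1182, 0.1695]
tool_rot: [0.628, 0.778, 0.001, 0.001]
ft_force: [3.0, 1.0, 2.7]
gripper_width: -0.0005
t 33.18 pos [ 0.6327 -0.1182  0.1695] yaw 102.19 F [3.  1.  2.7] w -0.0005 q [-0.24  0.41  1.11  0.    1.62 -2.03]
```

```bash
python3 -m creep '[{"slide":[-0.012,-0.0026,0],"yaw":0},{"slide":[-0.012,-0.0026,0],"yaw":0},{"slide":[-0.012,-0.0026,0],"yaw":0},{"slide":[-0.012,-0.0026,0],"yaw":0}]'
python3 -m creep '[{"slide":[-0.012,-0.0026,0],"yaw":0},{"slide":[-0.012,-0.0026,0],"yaw":0},{"slide":[-0.012,-0.0026,-0.001],"yaw":0},{"slide":[-0.012,-0.0026,-0.002],"yaw":0}]'
python3 -c "
from h import *
st()"
```

```text
t: 33.52
position: [0.5847, -0.1288, 0.1698]
tool_rot: [0.628, 0.778, 0.001, 0.002]
ft_force: [2.6, 0.6, 0.6]
gripper_width: -0.0002
t: 33.85
position: [0.5364, -0.1392, 0.1662]
tool_rot: [0.628, 0.778, 0.001, 0.001]
ft_force: [2.2, 0.5, 0.1]
gripper_width: 0.0003
t 33.85 pos [ 0.5364 -0.1392  0.1662] yaw 102.18 F [2.2 0.5 0.1] w 0.0003 q [-0.32  0.16  1.41  0.    1.56 -2.1 ]
```

```bash
python3 -m creep '[{"slide":[-0.009,-0.0019,-0.003],"yaw":0},{"slide":[-0.009,-0.0019,-0.003],"yaw":0},{"slide":[-0.009,-0.0019,-0.004],"yaw":0},{"slide":[0,0,0],"yaw":0}]'
python3 -c "
from h import *
st()"
```

```text
t: 34.18
position: [0.5084, -0.145, 0.1552]
tool_rot: [0.628, 0.778, 0.0, 0.0]
ft_force: [-0.4, -0.2, 0.5]
gripper_width: 0.0001
t 34.18 pos [ 0.5084 -0.145   0.1552] yaw 102.13 F [-0.4 -0.2  0.5] w 0.0001 q [-0.35  0.1   1.5  -0.    1.54 -2.13]
```

```bash
python3 -m creep '[{"slide":[-0.0057,-0.0012,-0.0085],"yaw":0},{"slide":[-0.0057,-0.0012,-0.0085],"yaw":0},{"slide":[-0.0057,-0.0012,-0.0085],"yaw":0},{"slide":[-0.0057,-0.0012,-0.0085],"yaw":0}]'
python3 -m creep '[{"slide":[-0.0057,-0.0012,-0.0085],"yaw":0},{"slide":[-0.0057,-0.0012,-0.0085],"yaw":0},{"slide":[-0.0057,-0.0012,-0.0085],"yaw":0}]'
python3 -c "
from h import *
st()"
```

```text
t: 34.52
position: [0.487, -0.1497, 0.1215]
tool_rot: [0.628, 0.778, 0.0, 0.001]
ft_force: [-0.6, -0.7, 1.3]
gripper_width: -0.0
t: 34.77
position: [0.4692, -0.1532, 0.0944]
tool_rot: [0.628, 0.778, 0.0, 0.0]
ft_force: [0.8, 0.1, 1.0]
gripper_width: -0.0002
t 34.77 pos [ 0.4692 -0.1532  0.0944] yaw 102.18 F [0.8 0.1 1. ] w -0.0002 q [-0.39  0.05  1.68  0.    1.41 -2.17]
```

```bash
python3 -m creep '[{"slide":[-0.0057,-0.0012,-0.007],"yaw":0},{"slide":[-0.0057,-0.0012,-0.006],"yaw":0},{"slide":[-0.0057,-0.0012,-0.005],"yaw":0},{"slide":[0,0,-0.003],"yaw":0},{"slide":[0,0,0],"yaw":0}]'
python3 -m creep '[{"slide":[0,0,-0.002],"yaw":0},{"slide":[0,0,-0.002],"yaw":0},{"slide":[0,0,0],"yaw":0}]'
python3 - <<'E'
from h import *
st();snap("scene","s12")
E
```

```text
t: 35.18
position: [0.4515, -0.1566, 0.073]
tool_rot: [0.628, 0.778, -0.0, -0.001]
ft_force: [-0.4, 0.3, -0.2]
gripper_width: -0.0003
t: 35.43
position: [0.4524, -0.1566, 0.0696]
tool_rot: [0.628, 0.778, 0.0, 0.0]
ft_force: [-0.2, 0.3, -0.8]
gripper_width: -0.0001
t 35.43 pos [ 0.4524 -0.1566  0.0696] yaw 102.18 F [-0.2  0.3 -0.8] w -0.0001 q [-0.41  0.04  1.74  0.    1.36 -2.19]
```

```bash
python3 -m creep '[{"slide":[0,0,-0.002],"yaw":0},{"slide":[0,0,0],"yaw":0}]'
python3 -m creep '[{"slide":[0,0,-0.002],"yaw":0},{"slide":[0,0,0],"yaw":0}]'
python3 - <<'E'
from h import *
st()
# edges predicted: where the lid's outer corners should show if shut
a=np.radians(12.1);R=np.array([[np.cos(a),-np.sin(a)],[np.sin(a),np.cos(a)]]);c=np.array([.493,-.111])
W=lambda x,y,z:[*(c+R@[x,y]),z]
im=snap("scene","s13")
P=[(-.084,.109),(-.084,-.109),(.084,-.109),(.084,.109)]
poly=np.array([proj("scene",W(x,y,.068)) for x,y in P]);print(poly.round(0).tolist())
g=im.max(2)
m=np.zeros(g.shape,np.uint8);cv2.fillConvexPoly(m,poly.astype(int),255)
print("frac dark inside",(g[m>0]<70).mean(),"frac orange",((im[...,2].astype(int)-im[...,0])[m>0]>40).mean())
base=np.vstack([poly,[proj("scene",W(x,y,0)) for x,y in P]]).astype(np.int32)
m2=np.zeros(g.shape,np.uint8);cv2.fillConvexPoly(m2,cv2.convexHull(base),255)
d=(g<70).astype(np.uint8)
for x0,x1,y0,y1 in[(280,540,150,420)]:
    print("dark px above silhouette",(d[y0:y1,x0:x1]*(m2[y0:y1,x0:x1]==0)).sum(),"old pic",((cv2.imread("pics/s11.png").max(2)<70)*(m2==0))[y0:y1,x0:x1].sum())
for v in (240,270,300,320,340):print(v,[int(g[v,u]) for u in range(300,520,20)])
E
```

```text
t: 35.65
position: [0.4525, -0.1567, 0.068]
tool_rot: [0.628, 0.778, 0.0, 0.0]
ft_force: [-0.2, -0.0, 1.9]
gripper_width: -0.0002
t: 35.82
position: [0.4526, -0.1568, 0.0679]
tool_rot: [0.628, 0.778, 0.0, 0.0]
ft_force: [-7.7, 2.5, 17.5]
gripper_width: 0.0001
t 35.82 pos [ 0.4526 -0.1568  0.0679] yaw 102.18 F [-7.7  2.5 17.5] w 0.0001 q [-0.41  0.04  1.74 -0.    1.35 -2.19]
[[290.0, 297.0], [402.0, 384.0], [483.0, 321.0], [370.0, 255.0]]
frac dark inside 0.9358459647685374 frac orange 0.008029496108152397
dark px above silhouette 5049 old pic 9577
240 [135, 128, 134, 56, 69, 71, 78, 212, 239, 198, 217]
270 [121, 129, 120, 58, 56, 46, 79, 30, 133, 151, 131]
300 [42, 43, 41, 60, 59, 27, 70, 25, 124, 129, 131]
320 [111, 46, 44, 43, 59, 62, 27, 29, 39, 52, 216]
340 [214, 46, 35, 42, 73, 41, 43, 39, 26, 122, 212]
```

```bash
python3 -m creep '[{"slide":[0,0,0.02],"yaw":0},{"slide":[0,0,0.04],"yaw":0},{"slide":[0,0,0.04],"yaw":0},{"slide":[0,0,0.04],"yaw":0},{"slide":[0,0,0.04],"yaw":0},{"slide":[0,-0.04,0],"yaw":0},{"slide":[0,-0.04,0],"yaw":0},{"slide":[0,-0.04,0],"yaw":0},{"slide":[0,0,0],"yaw":0},{"slide":[0,0,0],"yaw":0},{"slide":[0,0,0],"yaw":0}]'
python3 - <<'E'
from h import *
st()
a=np.radians(12.1);R=np.array([[np.cos(a),-np.sin(a)],[np.sin(a),np.cos(a)]]);c=np.array([.493,-.111])
W=lambda x,y,z:[*(c+R@[x,y]),z]
P=[(-.084,.109),(-.084,-.109),(.084,-.109),(.084,.109)]
for n in("scene","top"):
    im=snap(n,n+"_end");g=im.max(2)
    hull=cv2.convexHull(np.array([proj(n,W(x,y,z)) for x,y in P for z in(0,.068)]).astype(np.int32))
    m=np.zeros(g.shape,np.uint8);cv2.fillConvexPoly(m,hull,255)
    d=(g<80).astype(np.uint8);k,l,s,ce=cv2.connectedComponentsWithStats(d)
    u,v=proj(n,W(0,-.02,.068)).astype(int);u0=l[v,u];i=np.bincount(l[m>0],minlength=k)[1:].argmax()+1
    print(n,"hull bbox",cv2.boundingRect(hull),"dark blob",s[i].tolist(),"hull area",int((m>0).sum()))
    # jar & vial
for p,z,n in(((.6095,.0988),.058,"pot"),((.6102,.1659),.063,"vial")):
    q=proj("top",[*p,z]).astype(int);A=cv2.imread("pics/top0.png");B=cv2.imread("pics/top_end.png");w=14
    D=cv2.absdiff(A,B)[q[1]-w:q[1]+w,q[0]-w:q[0]+w];print(n,D.mean().round(1),D.max())
E
```

```text
t: 36.78
position: [0.4522, -0.2763, 0.2454]
tool_rot: [0.628, 0.778, 0.0, -0.0]
ft_force: [0.1, 0.1, -1.0]
gripper_width: -0.0001
t 36.78 pos [ 0.4522 -0.2763  0.2454] yaw 102.16 F [ 0.1  0.1 -1. ] w -0.0001 q [-0.62  0.06  1.36  0.    1.72 -2.4 ]
scene hull bbox (290, 254, 193, 167) dark blob [291, 256, 191, 163, 17680] hull area 18734
top hull bbox (365, 204, 122, 99) dark blob [368, 208, 117, 95, 7970] hull area 8582
pot 40.9 92
vial 35.3 74
```

```bash
python3 - <<'E'
from h import *
for f in("top0","t11","top_end"):
    im=cv2.imread(f"pics/{f}.png");h=cv2.cvtColor(im,cv2.COLOR_BGR2HSV)
    m=((h[...,1]<40)&(h[...,2]>(150))).astype(np.uint8);k,l,s,c=cv2.connectedComponentsWithStats(m)
    print(f,[(c[i].round(1).tolist(),int(s[i,4])) for i in range(1,k) if 285<c[i][0]<345 and 185<c[i][1]<220 and s[i,4]>20])
workorder.hand_in()
E
```

```text
top0 [([327.9, 199.0], 443), ([297.7, 199.8], 171)]
t11 [([327.9, 199.2], 406), ([297.7, 200.1], 157)]
top_end [([327.7, 199.0], 418), ([297.7, 200.1], 158)]
the job is handed in; nothing more can be done
```

Both probes are packed in their own nests and the lid is shut. I handed the job in after about 37 s of robot time; it reported no verdict.

**What I did**
- **probe_a:** gripped by the handle, turned, and set in the left nest.
- **probe_b:** it stood on its head, so I tipped it down under grip. The first try only slid it upright, because grip friction held it. Gripping the handle end and pressing lightly made it tip along an arc, and I released it with a few degrees left to fall. I then regripped it and set it in the right nest.
- **Lid:** pushed over from behind with shut fingers, then pressed down from above.

**Last checks**
- **Seating:** the last picture before closing shows both probes down in the rib notches with their heads toward the hinge. For probe_a, the heights measured from the pictures fit a seated probe. Its position along the nest averaged about zero, but the two views disagreed by roughly ±5 mm. I judged probe_b by that picture and by contact at the expected seating height.
- **Lid:** the fingertips met firm contact at 68 mm, the height of the shut lid. In both cameras the case outline matches a shut case within a few pixels. The lid probably ran ahead of the fingers for the last part, as the force there dropped to about zero.
- **Jar and vial:** the caps moved less than half a pixel in the top view. A direct picture comparison did differ at both spots, which I put down to changed arm shadows.
- **Robot:** it ended about 0.18 m above the lid and off to the side, with no contact force.

I had no direct reading of probe speed. The steepest moment was probe_b's release, which I estimated at up to about 6 rad/s against the 9 rad/s limit.

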